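# Roll the coffee canister into its cradle and bolt it in

## Robot

A 7-joint arm with a two-finger parallel gripper is mounted at the origin on the work surface. World frame = base frame: x ahead of the robot, y to its left, z up, the work surface at z = 0. Lengths are in m, angles in degrees, forces in N, time in s.
With the tool pointing down it reaches from about 0.425 to 0.875 m from the base axis. Payload 4.7 kg.
Tool frame: the origin (TCP) lies at the very end of the fingers, on their centre line; the grasp point (between the pads) lies 19 mm behind it; x points along the fingers, z is the direction in which the jaws open and shut, and the axes are right-handed (so a half turn about x gives the same grasp; the last joint's range is limited). The gripper opens to 87 mm and grips with 3 to 60 N. Pads are 19 mm wide; open, the fingers measure 117 mm over their backs; the gripper's body (75 mm by 190 mm) begins 51 mm behind the grasp point.
Start: joints at [-64.108, 18.392, -4.016, 83.108, 1.295, 78.541, -3.26], TCP at [0.276, 0.589, 0.223] pointing down, gripper open.
Joint ranges: [-163.93, 163.93], [-17.29, 119.83], [-79.2, 71.16], [3.27, 140.29], [-89.18, 269.18], [5.43, 117.66], [-154.24, 154.24]. Speed limits (degrees/s): [147.25, 147.25, 180, 180, 180, 180, 180].

## Interface

Orientations are given as [roll, pitch, yaw] about the fixed x, y, z axes, in that order (R = Rz(yaw) Ry(pitch) Rx(roll)).
In Python, from cell import env gives the robot as it stands. The module is installed in compiled form; this text tells all that it offers.
- The arm moves only by the tool drive_tool, never from a script. Its argument "increments" is a list of rows, each a list of 2 entries, a list of its own where there are three numbers: the shift along the tool's x, y, z scaled (see below), then the turn, a rotation vector about the tool's x, y, z scaled (see below). In form: [[[dx, dy, dz], [wx, wy, wz]], ...]. A call has 1 to 10 rows; each row shifts and turns the commanded pose from where the row before left it, along the tool's axes as they then stand; what a row does not reach is not made up. The controller multiplies each number of a shift by 0.04 m and each number of a turn by 120 degrees. A row lasts 1/10 s, in which the tool goes at most 50 mm and 8.59 degrees, less where a joint would pass 70% of its speed; a pose out of reach is approached as far as the arm can. A call with a number of a shift or a turn outside -1 to 1 is refused whole. A call with a gripper value outside its range is refused whole. "hand" is the gripper's target within -1 to 1 (fully open at 1, half-way at 0, shut at -1), set as the call begins (left out, the last holds). The fingers move at their own pace and stop on an object; "squeeze" is the grip in N (left out, the last holds). Time passes only in rows, so rows that do not move let the fingers close. It gives the time, the measured TCP pose, the force and the opening at its end, in the units of the state.
- env.get_obs(): the state, without advancing time (a new reading comes with each control period).
- env.read_camera(name): name is "scene" or "top"; returns a dict with "frame" (400x640x3 uint8, red, green, blue), "fx", "fy", "cx", "cy" (pixels), "R" (3x3) and "t" (3): a world point X has camera coordinates R X + t. Camera axes: x right, y down, z forward; pixel columns grow to the right and rows downward; lengths in m; the calibration is good to about 2 mm. A picture is of the moment at which its call begins. There is no depth.
- env.sign_off(): hands the job in, once; it reports no verdict.
The state is a dict: "time_s": time; "qpos": joint angles; "joint_velocities": joint speeds; "effort": joint torques, N m; "tool_pos": TCP position; "tool_rot": TCP orientation; "force": force on the tool from outside, world axes, zero at the start; "wrist_torque": the same for the moment, N m; "grip_width": finger opening in m.
Only numpy, scipy, OpenCV 4.12 (cv2) and the standard library are available. Lean on these libraries where they do the work, as an engineer would, in place of code of your own. Each camera call takes 0.05 s, during which the arm holds its last target.

## Task

A steel coffee canister is lying on the counter next to its wooden cradle. Pushing lightly with the fingertips on its top only - no gripping, lifting or shoving from the side - roll it along the counter and over the cradle's low ridge until it lies squarely in the trough between the ridge and the back rail; then slide the steel bolt fully home to lock it in. The canister is thin-walled, so keep every push gentle (under about 25 N), and leave the other things on the counter where they are.

Things in the scene. Friction and masses are not known exactly. Their poses are not given: they have to be found in the camera images.
- canister_center (a point): Centre of the closed steel canister lying on its side: cylinder 70 in diameter, 130 long, about 0.5 kg. x axis = its axis; y, z turn with it. Centre 35, top 70 above the counter. Starts on the cradle's -y side, 100 to 150 from it. A fingertip on top travels up to twice as far as the canister, so roll in short strokes, setting down anew behind the top; let go slowly, it stops within 1 cm.
- cradle: Fixed light-wood cradle. Origin on the counter in the trough's middle, below where the canister's centre belongs. x runs along the trough and the seated canister; +y is the rolling direction. Ridge along x at y = -20.5, half-round, 4 high, 15 wide. Back rail: face at y = +36, 45 high, 16 thick. Seated canister's centre: y -2.5 to +1. End cheeks 22 high at x -145 to -180 and +95 to +115.
- ridge_mid (a point): Top of the cradle's ridge, 4 above the counter, at cradle x = 0, y = -20.5. The canister's top rises by 4 as it goes over; it begins to climb with its centre at cradle y = -39. Let go while leaning on the ridge it may roll back some centimetres. Same axes as the cradle.
- bolt (a joint): Travel (m) of the steel bolt: 0 open (start), 0.065 fully home. A rod 12 thick, axis at cradle y = -45, 14 above the counter, sliding along the cradle's +x; its tip goes from x = -95 to -30, behind the seated canister. Needs about 3 N, has a hard stop at each end, stays where it is left. A canister not over the ridge blocks it.
- bolt_knob (a point): Top centre of the bolt's upright round knob: 14 in diameter, top 65 and foot 15 above the counter. At cradle y = -64; x = -125 open, -60 home. Push it along +x from its -x side with shut fingertips 30 to 40 above the counter (the cheek behind it is 22 high and ends at y = -60).
- cup: Bystander, leave alone: white mug, 76 across and 62 high, handle on one side. Origin at the middle of its underside.
- jar: Bystander, leave alone: small amber glass jar with a steel lid, 52 across, 75 high. Origin at the middle of its underside.
- pitcher: Bystander, leave alone: open steel milk cup, 72 across, 85 high. Origin at the middle of its underside.
- spoon: Bystander, leave alone: steel spoon lying flat, 150 long. Origin at the middle of its underside.
- tin: Bystander, leave alone: upright grey tin with a steel cap, 64 across, 90 high. Origin at the middle of its underside.
- tumbler: Bystander, leave alone: clear glass tumbler, 64 across, 90 high. Origin at the middle of its underside.
- saucer: Bystander, leave alone: white saucer, 120 across, 18 high. Origin at the middle of its underside.
Things that resemble listed ones, but are neither listed nor needed, are in the scene too. Leave any turquoise look-alike of the part that bears canister_center alone.

How it is judged:
By the outcome, as a careful person would: the job done as asked, in the order asked, and still so for the second after the job is handed in, with the robot touching nothing.
It also fails if it takes over 72 s, if anything falls off the work surface, if the arm or the gripper's body presses on something with over 40 N, if the wrist force passes 120 N, or if a joint passes its speed limit or range.

## Working session

There is one attempt and no reset: what is moved stays moved. The work goes in short steps, Python scripts to look and compute and a tool call to move; the robot and the scene stay as the last step left them, time stands still between calls to the robot, and variables do not carry over. Pictures are saved under pics/ and viewed, and the job is handed in when it is done.

Besides the shell and the picture viewer there is one more tool, called as a command line: name --argument value ..., lists and objects as JSON in quotes. drive_tool: Moves the arm, as the interface text tells. Shifts and turns lie within -1 to 1; 1 stands for 0.04 m of shift or 120 degrees of turn. Its arguments: {"type":"object","properties":{"increments":{"type":"array"},"hand":{"type":"number"},"squeeze":{"type":"number"}},"required":["increments"]}

```bash
mkdir -p pics; python3 - <<'E'
from cell import env
import cv2,numpy as np
print(env.get_obs())
for n in("scene","top"):
    c=env.read_camera(n); cv2.imwrite(f"pics/{n}0.png",c["frame"][:,:,::-1])
    print(n,c["fx"],c["fy"],c["cx"],c["cy"],np.round(c["R"],4).tolist(),np.round(c["t"],4).tolist(), np.round(-np.array(c["R"]).T@c["t"],3))
E
```

```text
{'time_s': 0.0, 'qpos': array([-64.10873734,  18.43835939,  -4.01324374,  83.17389366,
         1.29388639,  78.54060483,  -3.26013297]), 'joint_velocities': array([-0.04372315,  0.01558048, -0.05070218,  0.07856052, -0.03133408,
        0.03763356,  0.01880717]), 'effort': array([-3.73310002e-05, -4.91282988e+01, -4.03929306e-01, -3.12531388e+01,
       -6.40424690e-02,  4.35093138e-02,  1.66163468e-04]), 'tool_pos': array([0.27539044, 0.5881772 , 0.22147796]), 'tool_rot': array([-177.15873874,   89.89217891, -112.24280037]), 'force': array([0.46550795, 0.82963209, 0.35276375]), 'wrist_torque': array([-0.00219419, -0.01084833, -0.0055487 ]), 'grip_width': 0.08714664420857123}
scene 500.2091154736972 500.2091154736972 321.1972802437087 200.2671203701825 [[-0.2918, 0.9564, -0.0099], [0.7068, 0.2087, -0.6759], [-0.6444, -0.2042, -0.7369]] [0.1134, -0.3468, 1.6772] [1.359 0.306 1.003]
top 509.22353814263204 509.22353814263204 315.9676942192147 202.9584475187585 [[0.0232, -0.9996, -0.0157], [-0.9977, -0.0222, -0.0646], [0.0643, 0.0172, -0.9978]] [0.0432, 0.5605, 1.2775] [0.476 0.034 1.312]
```

View pics/scene0.png

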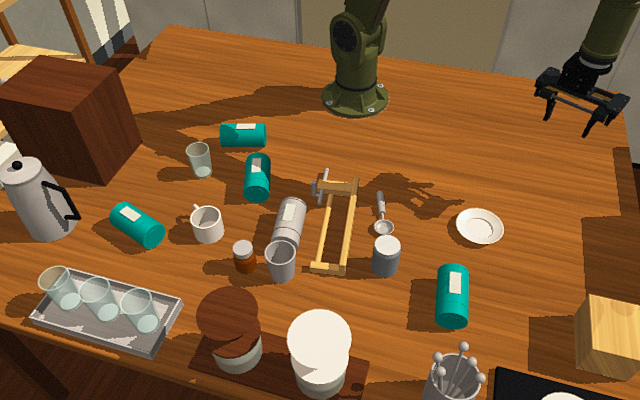

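View pics/top0.png

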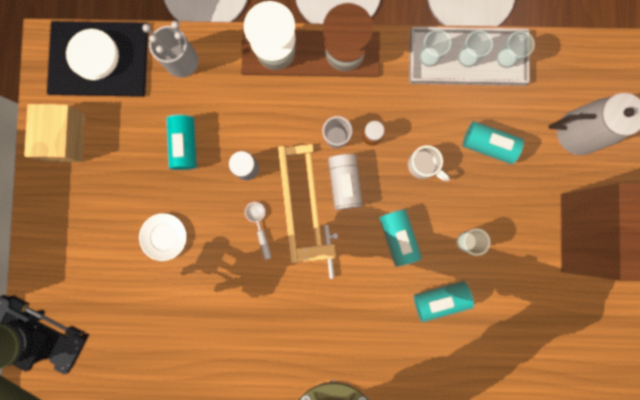

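The scene view shows the steel canister at about (290,222), with the cradle at (337,225), the bolt at (320,187) and the pitcher at (280,260). In the top view the canister is at (345,180), the cradle spans (282-330, 147-262), and the bolt is at (330,250). The turquoise cylinders are look-alikes, so the only steel one is the target. I'll enlarge it to confirm.

```bash
python3 - <<'E'
import cv2
a=cv2.imread("pics/top0.png")[110:290,220:400]; cv2.imwrite("pics/topc.png",cv2.resize(a,None,fx=3.3,fy=3.3,interpolation=cv2.INTER_CUBIC))
a=cv2.imread("pics/scene0.png")[155:295,230:410]; cv2.imwrite("pics/scenec.png",cv2.resize(a,None,fx=4,fy=4,interpolation=cv2.INTER_CUBIC))
E
```

```text
(no output)
```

View pics/topc.png

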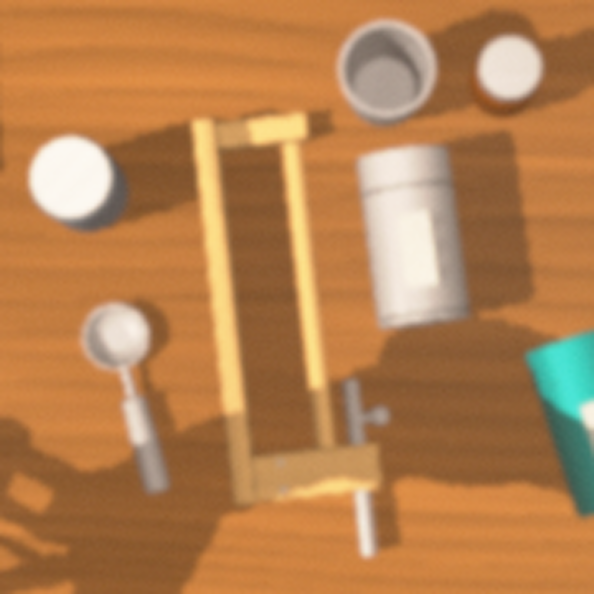

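View pics/scenec.png

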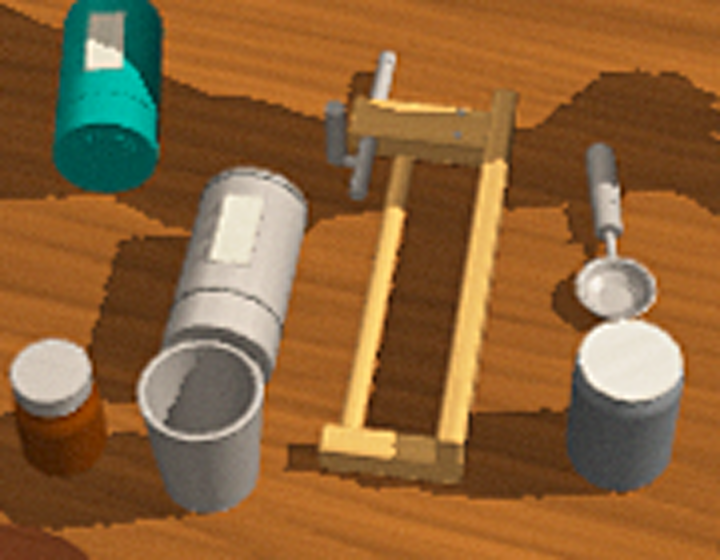

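Confirmed: the steel canister with the white label has crop corners at (358,158), (447,147), (467,316) and (380,327), and the pitcher stands just past its far end. Cradle +x points away from the robot and +y points to image left, towards the rail. Next I'll measure these.

```bash
cat > h.py <<'E'
import numpy as np,cv2
def ray(c,u,v,z):
    R=np.array(c["R"]);t=np.array(c["t"]);o=-R.T@t
    d=R.T@np.array([(u-c["cx"])/c["fx"],(v-c["cy"])/c["fy"],1])
    return o+d*(z-o[2])/d[2]
def proj(c,X):
    p=np.array(c["R"])@np.array(X)+c["t"]; return np.array([c["fx"]*p[0]/p[2]+c["cx"],c["fy"]*p[1]/p[2]+c["cy"]])
E
python3 - <<'E'
from h import *
from cell import env
c=env.read_camera("top");s=env.read_camera("scene")
np.set_printoptions(precision=4,suppress=True)
cr=lambda x,y:((x+.5)/3.3+220-.5,(y+.5)/3.3+110-.5)
sc=lambda x,y:((x+.5)/4+230-.5,(y+.5)/4+155-.5)
hsv=cv2.cvtColor(c["frame"],cv2.COLOR_RGB2HSV)
print(hsv[200,280:325].tolist())
def P(n,pts,z,f=cr,cam=c):
    for p in pts: print(n,p,ray(cam,*f(*p),z)[:2])
P("ridge",[(291,145),(316,385),(325,445)],.004)
P("railouter",[(192,122),(236,502)],.045);P("railfront",[(213,120),(242,410)],.045)
P("rod",[(350,382),(368,555)],.020)
P("knob",[(379,415)],.065)
P("farcheek",[(307,114),(307,138)],.022)
P("nearcheek",[(380,445),(381,485)],.022)
P("can z35",[(358,158),(447,147),(467,316),(380,327)],.035)
print("scene")
P("knob",[(337,108)],.065,sc,s); P("rod tip",[(358,190)],.014,sc,s);P("ridge",[(353,425),(398,190)],.004,sc,s)
P("can end top(near)",[(262,172)],.07,sc,s)
P("railtop",[(455,442),(465,442),(515,95)],.045,sc,s)
E
```

```text
[[14, 170, 184], [14, 171, 182], [14, 168, 185], [15, 155, 205], [17, 138, 235], [20, 125, 248], [21, 120, 250], [21, 121, 250], [20, 123, 248], [18, 134, 237], [16, 139, 200], [15, 147, 154], [14, 155, 135], [13, 160, 132], [14, 162, 131], [13, 162, 132], [14, 164, 131], [14, 162, 131], [14, 167, 131], [14, 160, 134], [13, 159, 133], [14, 162, 134], [14, 163, 133], [13, 167, 133], [13, 164, 131], [13, 161, 135], [13, 164, 134], [13, 159, 133], [13, 159, 136], [14, 155, 158], [16, 147, 206], [19, 131, 242], [22, 119, 250], [22, 116, 251], [20, 124, 246], [17, 138, 231], [15, 149, 205], [14, 161, 189], [13, 165, 190], [13, 167, 188], [14, 168, 188], [13, 167, 188], [14, 168, 187], [14, 167, 188], [14, 167, 188]]
ridge (291, 145) [0.6879 0.0802]
ridge (316, 385) [0.5002 0.0562]
ridge (325, 445) [0.4539 0.0481]
railouter (192, 122) [0.6974 0.1546]
railouter (236, 502) [0.4104 0.1134]
railfront (213, 120) [0.6993 0.1386]
railfront (242, 410) [0.4794 0.1107]
rod (350, 382) [0.5028 0.0299]
rod (368, 555) [0.3713 0.0132]
knob (379, 415) [0.478 0.008]
farcheek (307, 114) [0.7095 0.0677]
farcheek (307, 138) [0.6907 0.0673]
nearcheek (380, 445) [0.4552 0.0059]
nearcheek (381, 485) [0.4248 0.0045]
can z35 (358, 158) [0.6739 0.0275]
can z35 (447, 147) [ 0.6838 -0.0403]
can z35 (467, 316) [ 0.5546 -0.0579]
can z35 (380, 327) [0.5448 0.008 ]
scene
knob (337, 108) [0.4808 0.0086]
rod tip (358, 190) [0.5025 0.0291]
ridge (353, 425) [0.6799 0.0804]
ridge (398, 190) [0.4862 0.0522]
can end top(near) (262, 172) [ 0.5535 -0.0183]
railtop (455, 442) [0.7024 0.15  ]
railtop (465, 442) [0.7007 0.1555]
railtop (515, 95) [0.4163 0.114 ]
```

Both views agree. The cradle yaw is about 8.0°, with its origin at a=0.598, n=0.005 in cradle axes. The canister centre is at cradle (+8, -106), parallel to the trough, with a measured length of 130 mm and diameter of about 68 mm. Next comes the approach.

```bash
cat >> h.py <<'E'
from scipy.spatial.transform import Rotation as Ro
YAW=np.radians(8.0);U=np.array([np.cos(YAW),np.sin(YAW),0]);N=np.array([-np.sin(YAW),np.cos(YAW),0]);Z=np.array([0,0,1.])
O=.598*U+.005*N
RT=np.column_stack([-Z,N,U])
def tocr(p): d=np.array(p)-O; return np.array([d@U,d@N,p[2]])*1000
def fromcr(x,y,z): return O+U*x/1000+N*y/1000+Z*z/1000
def show(env):
    o=env.get_obs(); R=Ro.from_euler('xyz',o["tool_rot"],degrees=True).as_matrix()
    rv=Ro.from_matrix(R.T@RT).as_rotvec(degrees=True)
    print("t",round(o["time_s"],2),"cr",np.round(tocr(o["tool_pos"]),1),"rotneed",np.round(rv,2),"F cr",np.round([o["force"]@U,o["force"]@N,o["force"][2]],2),"w",round(o["grip_width"],4))
    return o,R
E
python3 - <<'E'
from h import *
from cell import env
np.set_printoptions(precision=3,suppress=True)
o,R=show(env);print(R)
tgt=fromcr(8,-125,150)
print(tgt, "units rot",Ro.from_matrix(R.T@RT).as_rotvec(degrees=True)/120, "tool shift units",R.T@(tgt-o["tool_pos"])/.04)
alt=RT@np.diag([1,-1,-1]);print("alt",Ro.from_matrix(R.T@alt).as_rotvec(degrees=True), o["qpos"])
E
```

```text
t 0.2 cr [-243.3  539.3  221.9] rotneed [56.91 -0.06  0.04] F cr [ 0.59  0.22 -0.74] w 0.0872
[[-0.    -0.906  0.424]
 [-0.001  0.424  0.906]
 [-1.    -0.    -0.001]]
[ 0.617 -0.034  0.15 ] units rot [ 0.474 -0.001  0.   ] tool shift units [  1.81  -14.33  -10.483]
alt [-123.085   -0.044   -0.072] [-64.107  18.424  -4.015  83.148   1.294  78.542  -3.261]
```

drive_tool --increments '[[[0,0,0],[0.068,0,0]],[[0,0,0],[0.068,0,0]],[[0,0,0],[0.068,0,0]],[[0,0,0],[0.068,0,0]],[[0,0,0],[0.068,0,0]],[[0,0,0],[0.068,0,0]],[[0,0,0],[0.066,0,0]]]' --hand 0

```text
time_s: 0.9
tool_pos: [0.2755, 0.5885, 0.2223]
tool_rot: [-114.8, 90.0, -107.1]
force: [-0.0, 0.4, 0.1]
grip_width: 0.0454
```

drive_tool --increments '[[[0,-0.8,0.3],[0,0,0]],[[0,-0.8,0.3],[0,0,0]],[[0,-0.8,0.3],[0,0,0]],[[0,-0.8,0.3],[0,0,0]],[[0,-0.8,0.3],[0,0,0]],[[0,-0.8,0.3],[0,0,0]],[[0,-0.8,0.3],[0,0,0]],[[0,-0.8,0.3],[0,0,0]],[[0,-0.8,0.3],[0,0,0]],[[0,-0.8,0.3],[0,0,0]]]'

```text
time_s: 1.9
tool_pos: [0.4396, 0.2873, 0.2225]
tool_rot: [82.5, 90.0, 90.5]
force: [1.0, 0.1, 0.3]
grip_width: 0.0433
```

```bash
python3 - <<'E'
from h import *
from cell import env
show(env)
E
```

```text
t 1.9 cr [-122.7  218.3  222.5] rotneed [ 0.04  0.   -0.01] F cr [ 0.99 -0.09  0.32] w 0.0433
```

drive_tool --increments '[[[0,-0.8,0.3],[0,0,0]],[[0,-0.8,0.3],[0,0,0]],[[0,-0.8,0.3],[0,0,0]],[[0,-0.8,0.3],[0,0,0]],[[0,-0.8,0.3],[0,0,0]],[[0,-0.8,0.3],[0,0,0]],[[0,-0.8,0.3],[0,0,0]],[[0.2,-0.8,0.3],[0,0,0]],[[0.5,-0.8,0.3],[0,0,0]],[[0.5,-0.8,0.3],[0,0,0]]]'

```text
time_s: 2.9
tool_pos: [0.6036, -0.0125, 0.1744]
tool_rot: [11.3, 89.9, 19.4]
force: [-0.1, -0.5, -0.5]
grip_width: 0.0431
```

drive_tool --increments '[[[0.8,-0.4,0.2],[0,0,0]],[[0.6,0,0],[0,0,0]],[[0.2,0,0],[0,0,0]],[[0,0,0],[0,0,0]]]'

```text
time_s: 3.3
tool_pos: [0.6118, -0.0256, 0.1093]
tool_rot: [170.6, 89.8, 178.7]
force: [-0.7, 0.8, 0.3]
grip_width: 0.0435
```

```bash
cat > snap.py <<'E'
import sys
from h import *
from cell import env
o,R=show(env)
for n,(x,y,w,h,k) in {"top":(220,110,180,180,3.3),"scene":(230,155,180,140,4)}.items():
    if n[0] in sys.argv[2]:
        c=env.read_camera(n); f=c["frame"][y:y+h,x:x+w,::-1]
        cv2.imwrite(f"pics/{sys.argv[1]}_{n}.png",cv2.resize(f,None,fx=k,fy=k,interpolation=cv2.INTER_CUBIC))
E
python3 snap.py a ts
```

```text
t 3.3 cr [   4.3 -115.5  109.3] rotneed [ 0.07 -0.16 -0.03] F cr [-0.63  0.87  0.33] w 0.0435
```

View pics/a_scene.png

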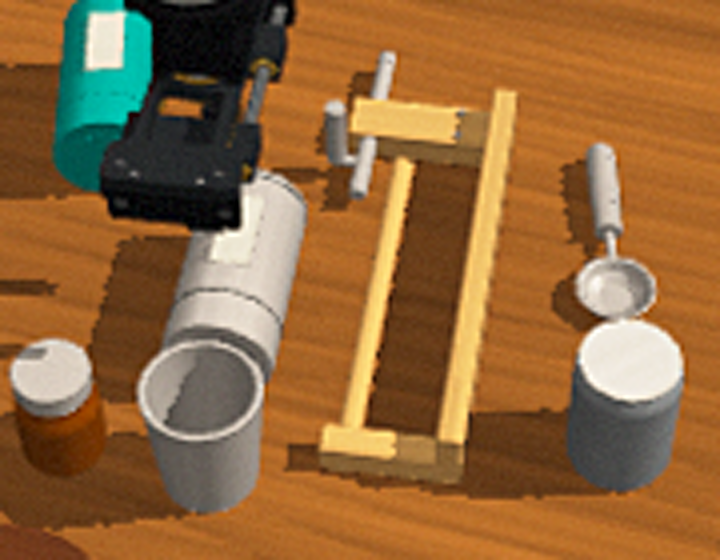

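The gripper now hides the canister's near end, at crop (170,200). I'll check where the TCP projects.

```bash
python3 - <<'E'
from h import *
from cell import env
c=env.read_camera("scene")
o=env.get_obs()
for X in (o["tool_pos"],o["tool_pos"]+.03*U,o["tool_pos"]-.03*U):
    u=proj(c,X);print(u,(u-[230,155])*4)
E
```

```text
[283.33278974 202.71838635] [213.33115895 190.8735454 ]
[280.71826977 211.9985988 ] [202.87307909 227.9943952 ]
[285.86188882 193.74137445] [223.44755529 154.96549781]
```

View pics/a_top.png

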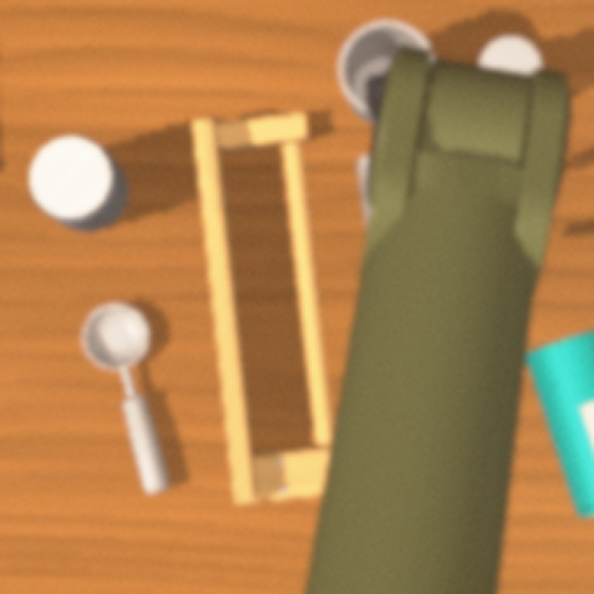

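The TCP projects onto the visible fingertips, as expected. I'll descend gently.

drive_tool --increments '[[[0.3,0.05,0.1],[0,0,0]],[[0.3,0,0],[0,0,0]],[[0.2,0,0],[0,0,0]],[[0.1,0,0],[0,0,0]],[[0.03,0,0],[0,0,0]],[[0,0,0],[0,0,0]]]'

```text
time_s: 4.05
tool_pos: [0.6165, -0.0238, 0.0732]
tool_rot: [-160.1, 90.0, -152.0]
force: [0.6, 0.4, -0.5]
grip_width: 0.0436
```

```bash
python3 snap.py b s
```

```text
t 4.05 cr [   9.2 -114.3   73.2] rotneed [ 0.03 -0.01  0.  ] F cr [ 0.67  0.31 -0.46] w 0.0436
```

View pics/b_scene.png

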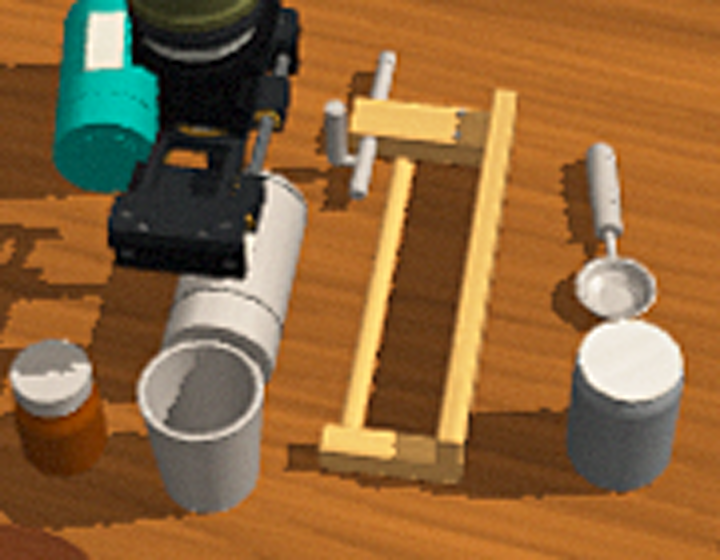

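Fingertips are just above the canister. I'll touch down in small steps.

drive_tool --increments '[[[0.03,0,0],[0,0,0]],[[0.03,0,0],[0,0,0]],[[0.02,0,0],[0,0,0]],[[0,0,0],[0,0,0]]]'

```text
time_s: 4.5
tool_pos: [0.6167, -0.0237, 0.0704]
tool_rot: [8.7, 90.0, 16.7]
force: [-0.4, 0.2, 1.2]
grip_width: 0.0436
```

drive_tool --increments '[[[0.02,0,0],[0,0,0]],[[0.01,0,0],[0,0,0]],[[0,0,0],[0,0,0]]]'

```text
time_s: 4.8
tool_pos: [0.6168, -0.024, 0.0703]
tool_rot: [11.6, 90.0, 19.6]
force: [-3.5, -0.2, 7.2]
grip_width: 0.0436
```

Contact is at z=0.0703 with 7 N, and the stiffness is about 5 N/mm. First rolling stroke.

drive_tool --increments '[[[0,0.04,0],[0,0,0]],[[0,0.08,0],[0,0,0]],[[0,0.1,0],[0,0,0]],[[0,0.1,0],[0,0,0]]]'

```text
time_s: 5.2
tool_pos: [0.6149, -0.0114, 0.0703]
tool_rot: [1.1, 90.0, 9.1]
force: [-3.2, -1.0, 7.5]
grip_width: 0.0435
```

```bash
python3 snap.py c s
```

```text
t 5.2 cr [   9.3 -101.8   70.3] rotneed [ 0.01  0.02 -0.  ] F cr [-3.28 -0.54  7.53] w 0.0435
```

View pics/c_scene.png

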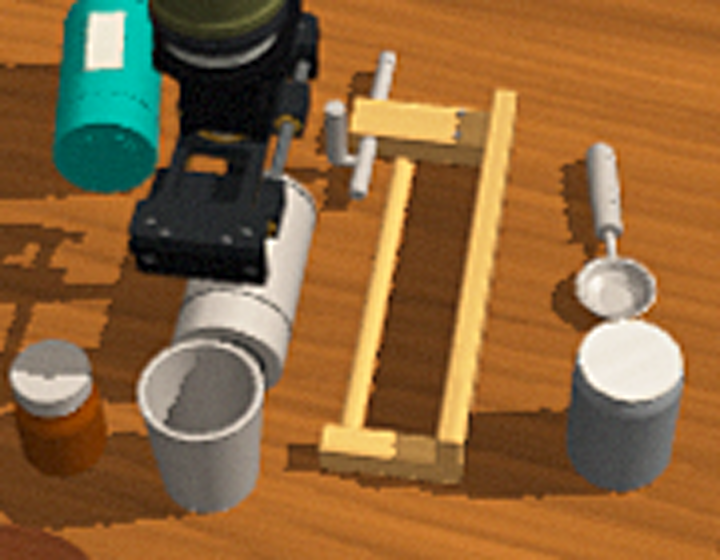

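The canister is rolling with the fingertips; its right edge moved from about crop x=300 to 315. Continuing, then I'll lift slowly.

drive_tool --increments '[[[0,0.1,0],[0,0,0]],[[0,0.1,0],[0,0,0]],[[0,0.1,0],[0,0,0]],[[0,0.07,0],[0,0,0]],[[0,0.03,0],[0,0,0]],[[0,0,0],[0,0,0]],[[-0.015,0,0],[0,0,0]],[[-0.02,0,0],[0,0,0]],[[-0.03,0,0],[0,0,0]],[[-0.1,0,0],[0,0,0]]]'

```text
time_s: 6.25
tool_pos: [0.6122, 0.005, 0.0751]
tool_rot: [177.7, 90.0, -174.2]
force: [-0.5, -0.4, 0.8]
grip_width: 0.0433
```

```bash
python3 snap.py d ts
```

```text
t 6.25 cr [  8.9 -85.2  75.1] rotneed [ 0.05 -0.05 -0.  ] F cr [-0.5  -0.3   0.76] w 0.0433
```

View pics/d_scene.png

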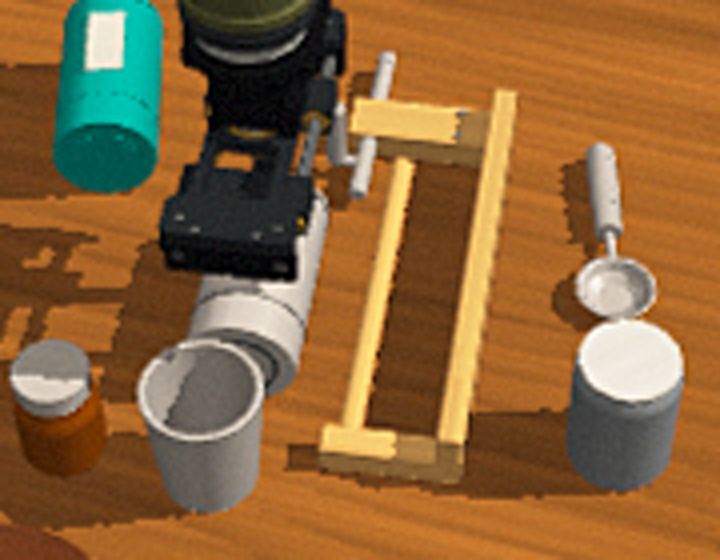

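View pics/d_top.png

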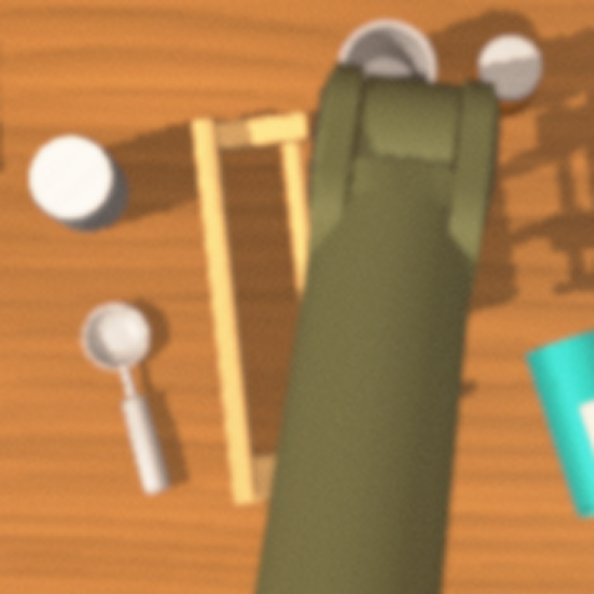

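The canister rolled and stayed aligned. I'll write a small edge measurement: the canister's +y silhouette in the scene view, calibrated on the starting picture (y=-106).

```bash
cat > can.py <<'E'
from h import *
def edge(c,frame):
    hs=cv2.cvtColor(frame,cv2.COLOR_RGB2HSV); S=cv2.GaussianBlur(hs[:,:,1],(3,1),0).astype(float)
    out=[]
    for r in (222,226,230,234,238):
        # first run of low sat starting from left between cols 270..345, take its right edge (skip dark)
        row=S[r]; low=(row<70)&(hs[r,:,2]>60)
        cols=[x for x in range(262,335) if low[x] and row[x+1]>=70]
        cols=[x for x in cols if low[max(0,x-4):x+1].all()]
        if not cols: out.append(None);continue
        x=cols[-1]; u=x+(70-row[x])/(row[x+1]-row[x])
        p=ray(c,u,r,.035); out.append(np.round(tocr(p)[:2],1).tolist())
    return out
if __name__=="__main__":
    from cell import env
    c=env.read_camera("scene")
    print("init",edge(c,cv2.imread("pics/scene0.png")[:,:,::-1].copy()))
    print("now",edge(c,c["frame"]));show(env)
E
python3 can.py
```

```text
init [[-4.4, -72.8], [8.9, -73.0], [21.9, -73.1], [34.7, -72.2], [47.4, -72.3]]
now [[-6.5, -59.1], [6.7, -58.4], [19.7, -58.2], [32.6, -58.3], [45.3, -58.2]]
t 6.4 cr [  9.5 -85.4  75.8] rotneed [0.04 0.04 0.  ] F cr [-0.57 -0.17  1.01] w 0.0434
```

The edge moved 14.3 mm, so the canister is at y≈-91.7 and still parallel. That is rolling without slip. Second stroke.

drive_tool --increments '[[[0,-0.37,0],[0,0,0]],[[0.08,0,0],[0,0,0]],[[0.05,0,0],[0,0,0]],[[0.02,0,0],[0,0,0]],[[0.015,0,0],[0,0,0]],[[0,0.04,0],[0,0,0]],[[0,0.08,0],[0,0,0]],[[0,0.1,0],[0,0,0]],[[0,0.12,0],[0,0,0]],[[0,0.12,0],[0,0,0]]]'

```text
time_s: 7.4
tool_pos: [0.6116, 0.0082, 0.0703]
tool_rot: [150.4, 89.9, 158.4]
force: [-5.8, -0.9, 9.7]
grip_width: 0.0435
```

drive_tool --increments '[[[0,0.12,0],[0,0,0]],[[0,0.12,0],[0,0,0]],[[0,0.1,0],[0,0,0]],[[0,0.07,0],[0,0,0]],[[0,0.03,0],[0,0,0]],[[0,0,0],[0,0,0]],[[-0.015,0,0],[0,0,0]],[[-0.02,0,0],[0,0,0]],[[-0.03,0,0],[0,0,0]],[[-0.1,0,0],[0,0,0]]]'

```text
time_s: 8.4
tool_pos: [0.6092, 0.0261, 0.075]
tool_rot: [176.5, 89.9, -175.5]
force: [0.7, 0.3, 0.2]
grip_width: 0.0437
```

```bash
python3 can.py
```

```text
init [[-4.4, -72.8], [8.9, -73.0], [21.9, -73.1], [34.7, -72.2], [47.4, -72.3]]
now [None, None, [16.9, -39.8], [29.7, -39.2], [42.5, -39.5]]
t 8.45 cr [  9.5 -64.1  76. ] rotneed [ 0.05  0.03 -0.  ] F cr [0.11 0.67 0.53] w 0.0433
```

Canister at y≈-72.8. Third stroke, same form.

drive_tool --increments '[[[0,-0.45,0],[0,0,0]],[[0.08,0,0],[0,0,0]],[[0.05,0,0],[0,0,0]],[[0.02,0,0],[0,0,0]],[[0.01,0,0],[0,0,0]],[[0,0.04,0],[0,0,0]],[[0,0.08,0],[0,0,0]],[[0,0.1,0],[0,0,0]],[[0,0.12,0],[0,0,0]],[[0,0.12,0],[0,0,0]]]'

```text
time_s: 9.45
tool_pos: [0.6092, 0.0272, 0.0703]
tool_rot: [122.9, 89.9, 131.0]
force: [-4.1, -1.1, 8.6]
grip_width: 0.0438
```

drive_tool --increments '[[[0,0.12,0],[0,0,0]],[[0,0.12,0],[0,0,0]],[[0,0.1,0],[0,0,0]],[[0,0.07,0],[0,0,0]],[[0,0.03,0],[0,0,0]],[[0,0,0],[0,0,0]],[[-0.01,0,0],[0,0,0]],[[-0.02,0,0],[0,0,0]],[[-0.03,0,0],[0,0,0]],[[-0.1,0,0],[0,0,0]]]'

```text
time_s: 10.45
tool_pos: [0.6066, 0.0443, 0.075]
tool_rot: [171.0, 89.9, 179.1]
force: [-0.5, 0.3, 0.1]
grip_width: 0.0439
```

```bash
python3 can.py; python3 snap.py e s
```

```text
init [[-4.4, -72.8], [8.9, -73.0], [21.9, -73.1], [34.7, -72.2], [47.4, -72.3]]
now [None, None, [13.8, -18.6], [26.6, -18.1], [39.7, -20.9]]
t 10.5 cr [  9.5 -45.8  76. ] rotneed [ 0.06  0.03 -0.01] F cr [0.09 0.17 1.1 ] w 0.0435
t 10.5 cr [  9.5 -45.8  76. ] rotneed [ 0.06  0.03 -0.01] F cr [0.09 0.17 1.1 ] w 0.0435
```

View pics/e_scene.png

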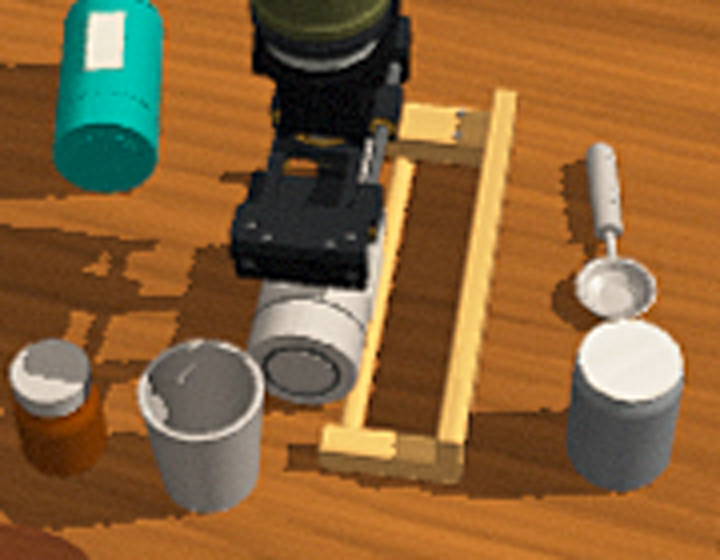

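The canister is close to the ridge at y≈-54, still parallel. I'll do a short stroke of 20 mm to about -44, just short of the climb.

drive_tool --increments '[[[0,-0.35,0],[0,0,0]],[[0.08,0,0],[0,0,0]],[[0.05,0,0],[0,0,0]],[[0.02,0,0],[0,0,0]],[[0.01,0,0],[0,0,0]],[[0,0.04,0],[0,0,0]],[[0,0.08,0],[0,0,0]],[[0,0.1,0],[0,0,0]],[[0,0.1,0],[0,0,0]],[[0,0.1,0],[0,0,0]]]'

```text
time_s: 11.55
tool_pos: [0.6063, 0.0463, 0.0703]
tool_rot: [143.6, 89.9, 151.6]
force: [-3.8, -0.4, 9.7]
grip_width: 0.0439
```

drive_tool --increments '[[[0,0.05,0],[0,0,0]],[[0,0.03,0],[0,0,0]],[[0,0,0],[0,0,0]],[[-0.01,0,0],[0,0,0]],[[-0.02,0,0],[0,0,0]],[[-0.03,0,0],[0,0,0]],[[-0.1,0,0],[0,0,0]]]'

```text
time_s: 12.25
tool_pos: [0.6057, 0.0498, 0.075]
tool_rot: [179.9, 89.9, -172.0]
force: [-0.1, 0.3, 0.3]
grip_width: 0.0438
```

```bash
python3 snap.py f s
```

```text
t 12.25 cr [  8.8 -40.   75. ] rotneed [ 0.04 -0.06 -0.  ] F cr [-0.04  0.3   0.3 ] w 0.0438
```

View pics/f_scene.png

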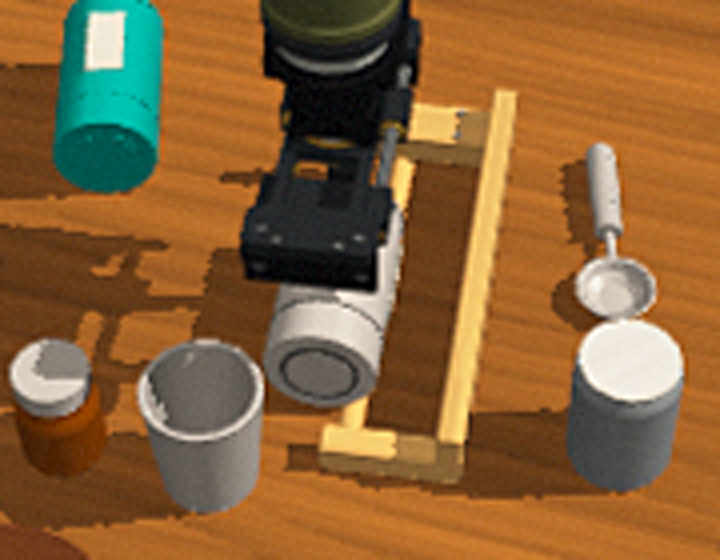

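```bash
python3 - <<'E'
from h import *
from cell import env
c=env.read_camera("scene")
for p in ((303,370),(320,373)): print(tocr(ray(c,(p[0]+.5)/4+229.5,(p[1]+.5)/4+154.5,.035)))
E
```

```text
[ 72.71193519 -52.39275926  35.        ]
[ 73.41580262 -41.83758869  35.        ]
```

Canister centre is at y≈-43, x end +73. For the ridge stroke I'll set down with the leading edge about 10 mm behind the top.

drive_tool --increments '[[[0,-0.56,0],[0,0,0]],[[0.09,0,0],[0,0,0]],[[0.06,0,0],[0,0,0]],[[0.02,0,0],[0,0,0]],[[0.015,0,0],[0,0,0]],[[0,0,0],[0,0,0]]]'

```text
time_s: 12.95
tool_pos: [0.6092, 0.0281, 0.0687]
tool_rot: [121.7, 90.0, 129.8]
force: [-1.8, -0.7, 5.7]
grip_width: 0.0436
```

```bash
python3 -c "
from h import *
from cell import env
show(env)"
```

```text
t 12.95 cr [  9.2 -61.9  68.7] rotneed [ 0.09 -0.01 -0.02] F cr [-1.93 -0.47  5.7 ] w 0.0436
```

Height 68.7 and 5.7 N match the geometry. Starting the climb.

drive_tool --increments '[[[-0.005,0.06,0],[0,0,0]],[[-0.012,0.12,0],[0,0,0]],[[-0.015,0.12,0],[0,0,0]],[[-0.025,0.12,0],[0,0,0]]]'

```text
time_s: 13.35
tool_pos: [0.6067, 0.0427, 0.0717]
tool_rot: [-113.6, 89.9, -105.6]
force: [-4.4, -3.9, 10.9]
grip_width: 0.0437
```

```bash
python3 -c "
from h import *
from cell import env
show(env)"
```

```text
t 13.35 cr [  8.8 -47.1  71.7] rotneed [-0.   -0.04  0.1 ] F cr [-4.85 -3.25 10.9 ] w 0.0437
```

drive_tool --increments '[[[-0.022,0.12,0],[0,0,0]],[[-0.016,0.12,0],[0,0,0]],[[-0.012,0.12,0],[0,0,0]],[[-0.008,0.12,0],[0,0,0]]]'

```text
time_s: 13.75
tool_pos: [0.6037, 0.0635, 0.0741]
tool_rot: [147.9, 89.9, 156.0]
force: [-5.2, -1.2, 9.4]
grip_width: 0.0437
```

```bash
python3 -c "
from h import *
from cell import env
show(env)"
```

```text
t 13.75 cr [  8.7 -26.1  74.1] rotneed [ 0.04 -0.06 -0.04] F cr [-5.27 -0.43  9.43] w 0.0437
```

Near the crest (z 74.1). Continuing over it.

drive_tool --increments '[[[-0.003,0.12,0],[0,0,0]],[[0,0.12,0],[0,0,0]],[[0,0.12,0],[0,0,0]],[[0.003,0.1,0],[0,0,0]]]'

```text
time_s: 14.15
tool_pos: [0.601, 0.0832, 0.0738]
tool_rot: [115.7, 89.9, 123.8]
force: [-4.1, 0.3, 6.8]
grip_width: 0.0433
```

```bash
python3 snap.py g s
```

```text
t 14.15 cr [ 8.8 -6.3 73.8] rotneed [ 0.09 -0.05 -0.11] F cr [-3.99  0.82  6.84] w 0.0433
```

View pics/g_scene.png

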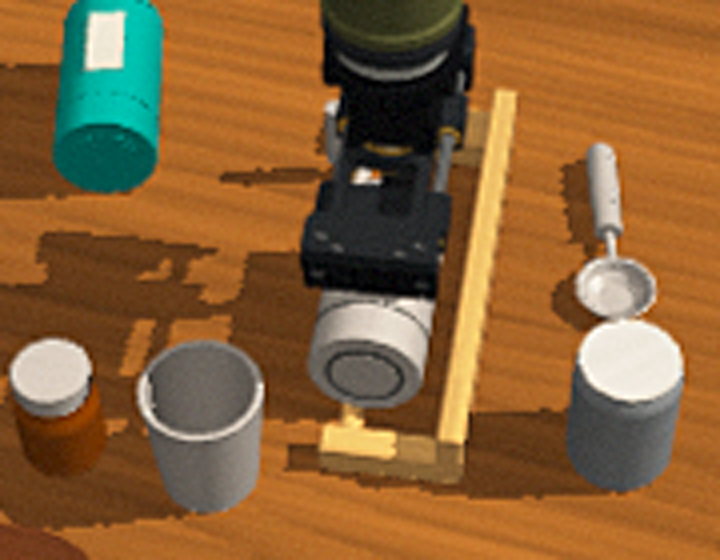

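It is past the crest, with the end face at crop (365,375) and Fy now positive. I'll ease it down and let go slowly.

drive_tool --increments '[[[0.005,0.06,0],[0,0,0]],[[0.005,0.06,0],[0,0,0]],[[0.005,0.05,0],[0,0,0]],[[-0.01,0.03,0],[0,0,0]],[[-0.02,0,0],[0,0,0]],[[-0.04,0,0],[0,0,0]],[[-0.1,0,0],[0,0,0]],[[0,0,0],[0,0,0]],[[0,0,0],[0,0,0]]]'

```text
time_s: 15.1
tool_pos: [0.6008, 0.089, 0.0791]
tool_rot: [-11.9, 90.0, -3.9]
force: [-0.1, 0.0, -0.1]
grip_width: 0.0437
```

```bash
python3 snap.py h s
```

```text
t 15.1 cr [ 9.4 -0.5 79.1] rotneed [0.02 0.03 0.01] F cr [-0.11  0.05 -0.15] w 0.0437
```

View pics/h_scene.png

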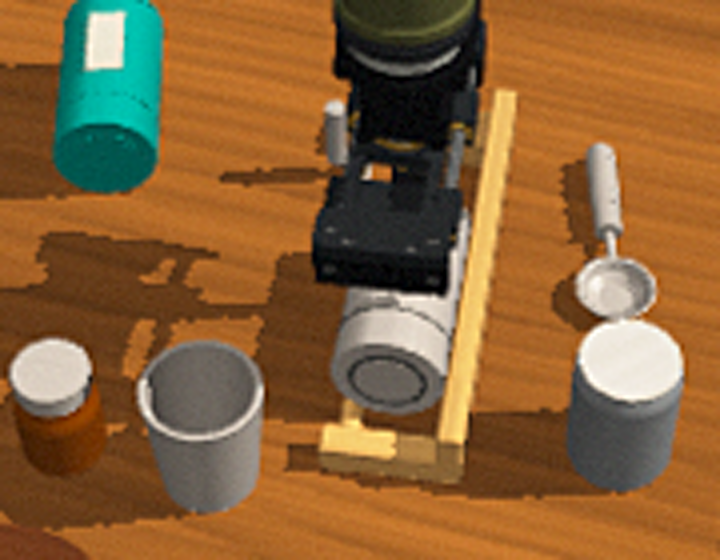

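The canister has settled against the rail, with its end face at crop (388,381). I'll raise, shut the fingers, move towards the bolt and check.

drive_tool --increments '[[[-0.5,0,0],[0,0,0]],[[-0.8,0,0],[0,0,0]],[[-0.8,0,0],[0,0,0]],[[-0.4,-0.4,-0.6],[0,0,0]],[[0,-0.4,-0.9],[0,0,0]],[[0,-0.4,-0.9],[0,0,0]],[[0,-0.4,-0.9],[0,0,0]],[[0,0,-0.5],[0,0,0]],[[0,0,-0.3],[0,0,0]],[[0,0,0],[0,0,0]]]' --hand -1

```text
time_s: 16.15
tool_pos: [0.446, 0.0026, 0.179]
tool_rot: [78.4, 89.9, 86.4]
force: [0.5, -0.1, 0.2]
grip_width: 0.0005
```

```bash
python3 snap.py i ts; python3 - <<'E'
from h import *
from cell import env
c=env.read_camera("scene")
for p in ((388,381),): print(tocr(ray(c,(p[0]+.5)/4+229.5,(p[1]+.5)/4+154.5,.035)))
E
```

```text
t 16.15 cr [-156.   -64.5  179. ] rotneed [ 0.01  0.02 -0.09] F cr [ 0.51 -0.21  0.15] w 0.0005
[73.25802037 -0.34838876 35.        ]
```

View pics/i_scene.png

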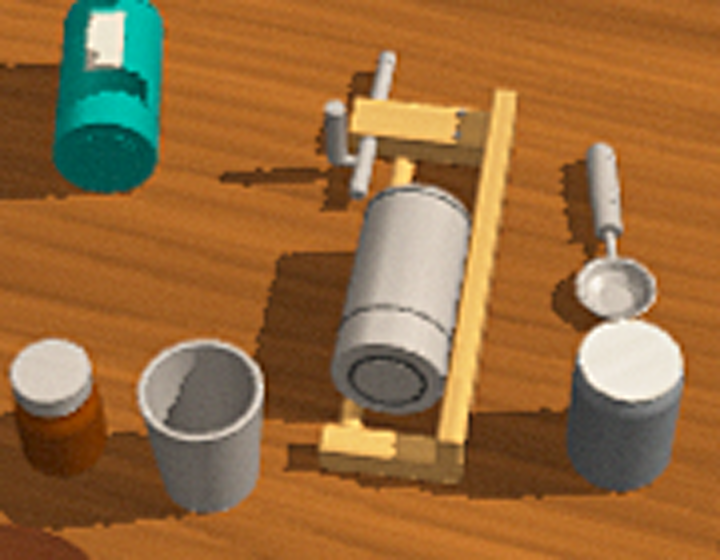

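View pics/i_top.png

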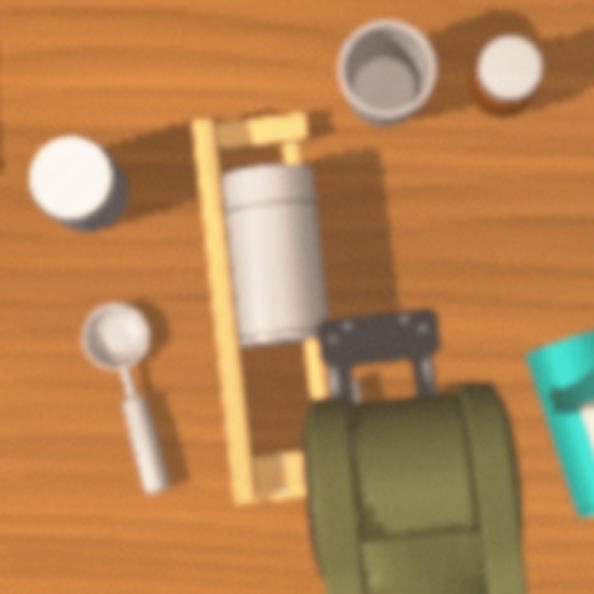

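The canister lies squarely in the trough with its centre at y≈-0.3, x≈+8, parallel to the rail. Lowering the shut fingers behind the knob, to 36 mm.

drive_tool --increments '[[[0.7,0,0],[0,0,0]],[[0.7,0,0],[0,0,0]],[[0.7,0,0],[0,0,0]],[[0.6,0,0],[0,0,0]],[[0.4,0,0],[0,0,0]],[[0.3,0,0],[0,0,0]],[[0.15,0,0],[0,0,0]],[[0,0,0],[0,0,0]]]'

```text
time_s: 17.1
tool_pos: [0.4471, 0.0028, 0.0364]
tool_rot: [-148.7, 89.9, -140.7]
force: [-0.4, -0.3, 1.0]
grip_width: 0.0006
```

```bash
python3 snap.py j s
```

```text
t 17.1 cr [-154.8  -64.4   36.4] rotneed [ 0.04 -0.06  0.04] F cr [-0.44 -0.2   1.05] w 0.0006
```

View pics/j_scene.png

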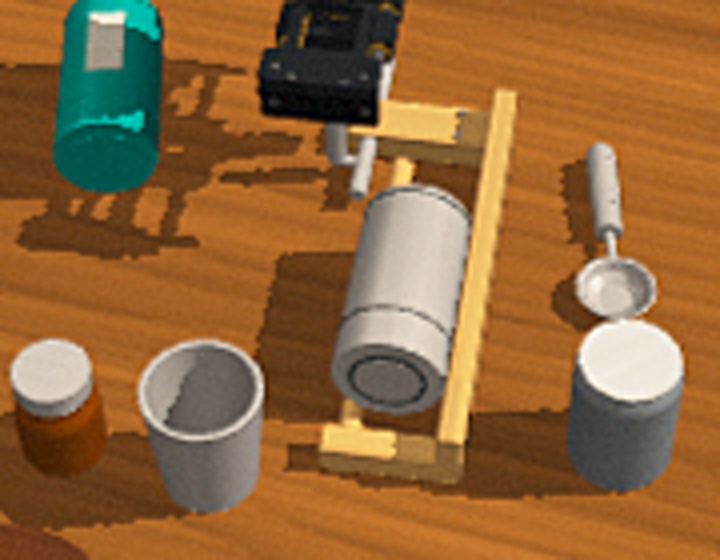

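The fingers are behind the knob and no force is felt. Pushing along +x.

drive_tool --increments '[[[0,0,0.1],[0,0,0]],[[0,0,0.1],[0,0,0]],[[0,0,0.1],[0,0,0]],[[0,0,0.15],[0,0,0]],[[0,0,0.15],[0,0,0]]]'

```text
time_s: 17.65
tool_pos: [0.4709, 0.0063, 0.0371]
tool_rot: [162.7, 89.9, 170.7]
force: [-3.4, -0.5, 3.6]
grip_width: 0.0001
```

drive_tool --increments '[[[0,0,0.15],[0,0,0]],[[0,0,0.15],[0,0,0]],[[0,0,0.15],[0,0,0]],[[0,0,0.15],[0,0,0]],[[0,0,0.15],[0,0,0]],[[0,0,0.15],[0,0,0]]]'

```text
time_s: 18.25
tool_pos: [0.5071, 0.0113, 0.037]
tool_rot: [-56.0, 90.0, -48.0]
force: [-3.5, 0.1, 5.3]
grip_width: 0.0003
```

```bash
python3 -c "
from h import *
from cell import env
show(env)"
```

```text
t 18.25 cr [-94.2 -64.4  37. ] rotneed [0.03 0.   0.01] F cr [-3.42  0.58  5.27] w 0.0003
```

drive_tool --increments '[[[0,0,0.1],[0,0,0]],[[0,0,0.08],[0,0,0]],[[0,0,0.05],[0,0,0]],[[0,0,0.03],[0,0,0]],[[0,0,0],[0,0,0]]]'

```text
time_s: 18.75
tool_pos: [0.517, 0.0127, 0.0369]
tool_rot: [-17.2, 90.0, -9.1]
force: [-2.4, -1.3, 2.2]
grip_width: 0.0005
```

drive_tool --increments '[[[0,0,0.025],[0,0,0]],[[0,0,0.025],[0,0,0]],[[0,0,0],[0,0,0]]]'

```text
time_s: 19.05
tool_pos: [0.5189, 0.013, 0.0369]
tool_rot: [-64.5, 90.0, -56.5]
force: [-2.4, -1.0, 2.7]
grip_width: 0.0008
```

```bash
python3 snap.py k s
```

```text
t 19.05 cr [-82.4 -64.4  36.9] rotneed [0.03 0.   0.01] F cr [-2.55 -0.6   2.69] w 0.0008
```

View pics/k_scene.png

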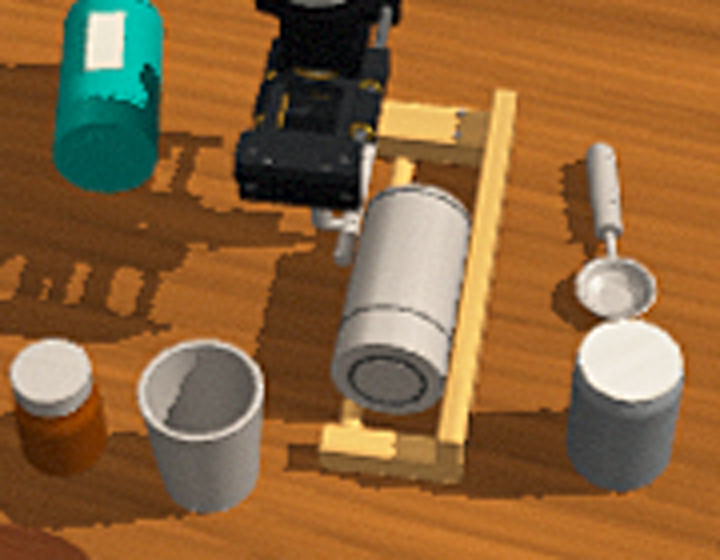

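The bolt tip is now beside the canister at crop (343,260), but I haven't felt the stop yet. Continuing in 1 mm steps.

drive_tool --increments '[[[0,0,0.025],[0,0,0]],[[0,0,0.025],[0,0,0]],[[0,0,0],[0,0,0]]]'

```text
time_s: 19.4
tool_pos: [0.521, 0.0133, 0.037]
tool_rot: [-12.4, 90.0, -4.3]
force: [-2.3, -1.6, 1.9]
grip_width: 0.0004
```

drive_tool --increments '[[[0,0,0.025],[0,0,0]],[[0,0,0.025],[0,0,0]],[[0,0,0],[0,0,0]]]'

```text
time_s: 19.7
tool_pos: [0.523, 0.0136, 0.037]
tool_rot: [-26.9, 90.0, -18.8]
force: [-2.9, -1.9, 2.2]
grip_width: 0.0002
```

drive_tool --increments '[[[0,0,0.025],[0,0,0]],[[0,0,0.025],[0,0,0]],[[0,0,0],[0,0,0]]]'

```text
time_s: 20.0
tool_pos: [0.525, 0.0139, 0.037]
tool_rot: [-29.2, 90.0, -21.2]
force: [-2.6, -2.1, 2.1]
grip_width: 0.0003
```

drive_tool --increments '[[[0,0,0.025],[0,0,0]],[[0,0,0.025],[0,0,0]],[[0,0,0],[0,0,0]]]'

```text
time_s: 20.3
tool_pos: [0.5259, 0.014, 0.0368]
tool_rot: [174.6, 89.9, -177.4]
force: [-5.3, -2.6, 5.8]
grip_width: 0.0007
```

drive_tool --increments '[[[0,0,0.025],[0,0,0]],[[0,0,0.015],[0,0,0]],[[0,0,0],[0,0,0]]]'

```text
time_s: 20.6
tool_pos: [0.5261, 0.0139, 0.0368]
tool_rot: [173.1, 89.7, -178.9]
force: [-9.3, -2.5, 8.4]
grip_width: 0.0006
```

```bash
python3 -c "
from h import *
from cell import env
show(env)"
```

```text
t 20.6 cr [-75.1 -64.4  36.8] rotneed [ 0.02 -0.3  -0.04] F cr [-9.56 -1.2   8.37] w 0.0006
```

The bolt is at its hard stop: the force rose to 9.6 N with no further movement. I'll back off along -x, raise and check.

drive_tool --increments '[[[0,0,-0.05],[0,0,0]],[[0,0,-0.1],[0,0,0]],[[0,0,-0.4],[0,0,0]],[[-0.3,0,-0.2],[0,0,0]],[[-0.7,0,0],[0,0,0]],[[-0.9,0,0],[0,0,0]],[[-0.9,-0.5,0],[0,0,0]],[[-0.8,-0.8,0],[0,0,0]],[[-0.5,-0.8,0],[0,0,0]],[[0,-0.8,0],[0,0,0]]]'

```text
time_s: 21.6
tool_pos: [0.5181, -0.1052, 0.2048]
tool_rot: [-0.1, 89.5, 8.0]
force: [1.0, 0.4, -0.9]
grip_width: 0.0006
```

drive_tool --increments '[[[0,-0.8,0],[0,0,0]],[[0,-0.8,0],[0,0,0]],[[0,-0.5,0],[0,0,0]],[[0,0,0],[0,0,0]],[[0,0,0],[0,0,0]]]'

```text
time_s: 22.1
tool_pos: [0.5271, -0.187, 0.2008]
tool_rot: [30.7, 89.9, 38.7]
force: [0.5, 0.6, 0.6]
grip_width: 0.0003
```

```bash
python3 snap.py l ts; python3 - <<'E'
from h import *
from cell import env
c=env.read_camera("scene");cv2.imwrite("pics/end.png",c["frame"][:,:,::-1])
E
```

```text
t 22.1 cr [-102.  -263.6  200.8] rotneed [ 0.03  0.05 -0.03] F cr [0.58 0.56 0.6 ] w 0.0003
```

View pics/l_scene.png

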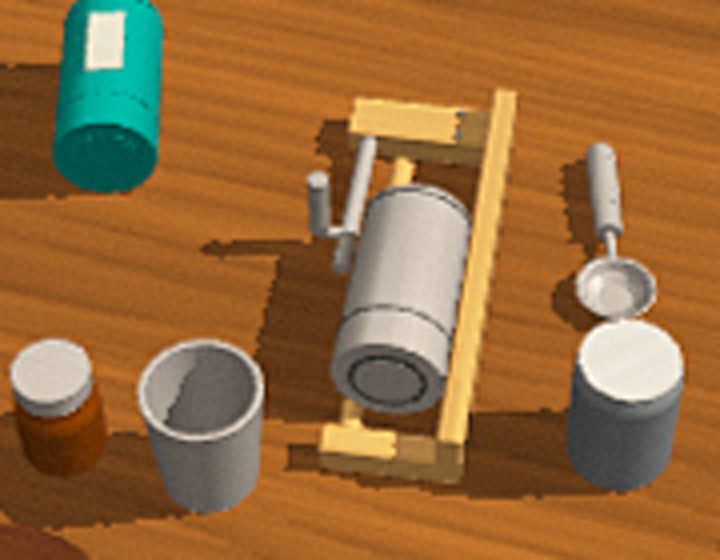

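View pics/l_top.png

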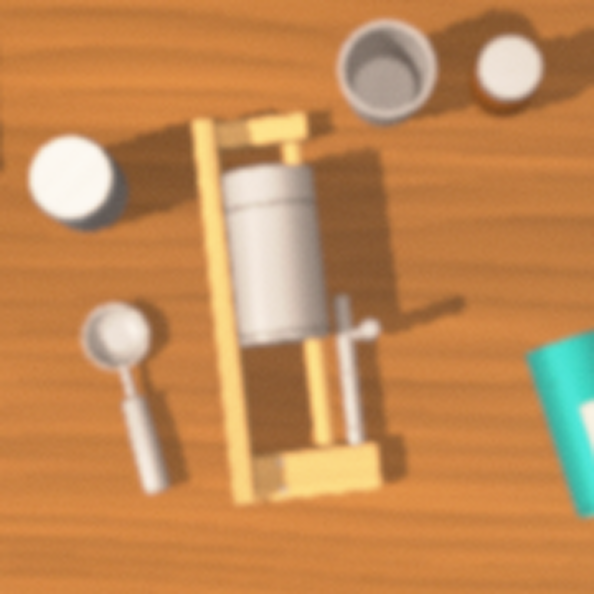

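View pics/end.png

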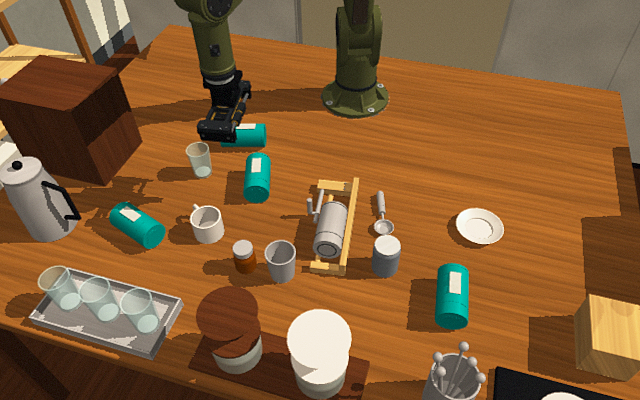

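The bolt is beside the canister: the knob is at top-crop (370,328) and the tip at (343,296). The bystanders look unmoved. Now checking the travel numerically.

```bash
python3 - <<'E'
from h import *
from cell import env
c=env.read_camera("top");s=env.read_camera("scene")
cr=lambda x,y:((x+.5)/3.3+219.5,(y+.5)/3.3+109.5)
for n,a,b,z in (("knob",(379,415),(371,328),.065),("tip",(350,382),(343,297),.02)):
    print(n,tocr(ray(c,*cr(*a),z)),tocr(ray(c,*cr(*b),z)))
for p in ((337,108),(317,180)): print("knob sc",tocr(ray(s,p[0]/4+229.6,p[1]/4+154.6,.065)))
# bystander change
g=lambda f:cv2.cvtColor(f,cv2.COLOR_BGR2HSV)[:,:,0]
a=cv2.imread("pics/scene0.png").astype(float);b=s["frame"][:,:,::-1].astype(float)
for n,(u,v) in dict(cup=(207,223),jar=(244,256),pitcher=(280,260),spoon=(382,215),tin=(386,256),tumbler=(199,160),saucer=(480,226)).items():
    A=cv2.cvtColor(a[v-30:v+30,u-30:u+30].astype('uint8'),cv2.COLOR_BGR2GRAY).astype(np.float32);B=cv2.cvtColor(b[v-30:v+30,u-30:u+30].astype('uint8'),cv2.COLOR_BGR2GRAY).astype(np.float32)
    T=A[8:52,8:52]; m=cv2.minMaxLoc(cv2.matchTemplate(B,T,cv2.TM_CCOEFF_NORMED)); print(n,m[1],m[3])
E
```

```text
knob [-123.56178852  -63.60130768   65.        ] [-58.8594979  -65.34078384  65.        ]
tip [-95.92767985 -45.4139829   20.        ] [-30.31565831 -47.73770734  20.        ]
knob sc [-120.72400337  -63.47162817   65.        ]
knob sc [-55.31234704 -65.40200648  65.        ]
cup 0.9980559349060059 (8, 8)
jar 0.9426230788230896 (8, 8)
pitcher 0.7644188404083252 (8, 8)
spoon 0.8547859191894531 (8, 8)
tin 0.9988222718238831 (8, 8)
tumbler 0.7648798823356628 (8, 8)
saucer 0.9990341663360596 (8, 8)
```

```bash
python3 -c "
from cell import env
print(env.sign_off(), env.get_obs()['time_s'])"
```

```text
the job is handed in; nothing more can be done
the job is handed in; nothing more can be done
```

The canister is seated in the cradle and the bolt is fully home; I handed the job in at about 22 s.

- **Rolling:** I used four short strokes on the canister's top with the fingertips half open. A fifth stroke took it over the ridge. The highest force read at the end of any move call was about 11 N downward.
- **Bolt:** I pushed the knob with shut fingertips along +x until the hard stop held at 9.6 N. The arm then drew back and stood clear of everything.

**Last checks:**
- **Canister:** its centre measured at cradle y ≈ -0.3 mm (allowed -2.5 to +1) and x ≈ +8 mm. By eye it lies parallel to the rail.
- **Bolt:** travel measured about 65 mm in both views. In the top view the knob went from x ≈ -124 to -59 mm and the tip from -96 to -30 mm. The scene view put the knob about 3 mm further along at both ends, but with the same travel.
- **Bystanders:** none shifted by as much as a pixel in the scene view. The match was weaker for the pitcher, spoon and tumbler (0.76 to 0.85). I put this down to changed shadows and the canister no longer being behind the pitcher.

No check failed.

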